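Press a dowel flush with bench locking pliers and release them

TASK

Stand the guide block in the nest between the open jaws of the bench locking pliers, with its dowel pin facing the moving jaw, and push the moving handle until the pliers lock over centre by themselves, so that the pin is pressed flush. Then flick the release lever so that the pliers spring fully open, and leave the block standing in the nest. Push no harder than the mechanism needs (under 16 N), never forcing the handle or the lever against their stops, and leave the other things on the bench alone.

Things in the scene. Friction and masses are not known exactly. Their poses are not given: they have to be found in the camera images.
- pliers: locking pliers lying flat, bolted to a 114 x 272 x 10 mm base plate; origin on the bench under their head. Own y runs from handles (-y) to jaws (+y). Fixed handle (own x 20 to 38 mm, y -140 to 10) and fixed jaw (face at own x = +15 mm, top at z = 54 mm) are on the +x side; moving handle and moving jaw are on the -x side and close towards +x, level. All is below z = 66 mm
- nest (a point): centre of the nest's floor between the open jaws (top of the base plate, z = 10 mm), where the block stands. Axes as the pliers'. Open above; 4 mm of play in all along x and along y. Bounded by the fixed jaw at +x, walls at +-20 mm in y (tops flared, to 22 mm above its floor) and a 10 mm high lip at -x
- handle (a joint): moving handle, rad: 0 = open (sprung open), grows as it closes. The adjusting screw is set differently each time, so dead centre lies anywhere from 0.65 to 0.91 and the hard stop 0.03 to 0.06 beyond it. Closing on the block takes up to about 10 N at handle_grip; the effort falls away to nothing at dead centre, past it the handle snaps on to the stop and stays there when let go
- handle_grip (a point): point on the outer face of the moving handle's grip, mid-height (z = 45 mm), 82 mm from the handle's upright pivot, which lies at the point's own x, y = -14, +81 mm. Grip 85 mm long, 16 thick, z 31 to 59 mm; its free end is 33 mm further along the point's own -y. Push along the point's own +x to close
- jaw_pad (a point): centre of the face of the sprung pad on the moving jaw (14 x 18 mm, z = 45 mm); as the handle closes it travels about 22 mm towards the fixed jaw and presses the pin in and then the block against the fixed jaw
- lever (a joint): release lever, rad: 0 = at rest (sprung back), hard stop at 0.60. With the handle locked, swinging the lever to between 0.1 and 0.5 (it depends on the adjusting screw) pushes the handle back over centre and the pliers spring open by themselves. Takes about 2 to 5 N at lever_tail
- lever_tail (a point): point on the -x face of the release lever's paddle (8 mm thick, 42 mm long in y, z 31 to 59 mm), which sticks out past both handles at the pliers' -y end; push it to the pliers' +x. It swings about an upright pivot 87 mm towards +y. Own axes as the pliers' at rest. The locked handle ends about 10 mm short of the paddle and springs out to -x when released
- block_center (a point): centre of a loose upright anodised guide block, 30 x 36 x 70 mm in its own x, y, z, about 0.2 kg, standing on the bench. A steel dowel pin stands out of its -x face; in the nest this face looks to the moving jaw, so that its axes agree with the pliers'
- pin (a joint): dowel pin in the block, m: 0 = standing 7 mm proud, 0.007 = flush. A press fit: it takes about 15 N to move
- pin_tip (a point): outer end of the dowel pin, 8 mm in diameter; its axis is 30 mm above the block's foot
- shell_a: grey round connector shell, 40 mm across, 34 mm tall; a bystander, origin at its underside
- shell_b: grey round connector shell, 50 mm across, 34 mm tall; a bystander, origin at its underside
- driver: screwdriver lying on the bench, 190 mm long; a bystander, origin at its underside
- strip: flat anodised strip, 140 x 50 x 8 mm; a bystander, origin at its underside
- ring_nut: steel ring nut, 42 mm across, 10 mm thick; a bystander, origin at its underside
- carton: small cardboard carton, 110 x 80 x 55 mm; a bystander, origin at its underside
- flux: small white bottle, 44 mm across, 100 mm tall; a bystander, origin at its underside
Not all that is in view belongs to the job. Of the things shaped like the part that bears block_center, the yellow one is meant.

How it is judged (in metres and radians):
On the way, in this order (a step that is already met when the one before it is completed fails the run):
1. the block stands in the nest, the pin still proud, the pliers still open (horizontal distance between block_center and nest below 0.006 m and z of block_center in the frame of nest below 0.038 m and angle between block_center's own z axis and vertical below 0.06 rad and value of joint pin below 0.003 m and value of joint handle below 0.1 rad), for 0.2 s.
2. the pliers are locked over centre on the block and stay locked with nothing pushing the handle, the pin pressed flush (horizontal distance between block_center and nest below 0.006 m and z of block_center in the frame of nest below 0.038 m and angle between block_center's own z axis and vertical below 0.06 rad and value of joint pin above 0.006 m and value of joint handle above 0.58 rad and contact force between each of the fingers, the arm and handle below 0.5 N), for 0.3 s.
3. the release lever is swung while the handle is still locked (value of joint lever above 0.05 rad and value of joint handle above 0.58 rad).
At the end, for the whole second after the job is handed in: the block stands at rest in the nest (within 6 mm of its centre, on its floor, upright within 0.06 rad), the pin is flush within 1 mm, the handle is fully open again (below 0.08 rad) and the release lever is back at rest (below 0.05 rad) (horizontal distance between block_center and nest below 0.006 m and z of block_center in the frame of nest below 0.038 m and angle between block_center's own z axis and vertical below 0.06 rad and value of joint pin above 0.006 m and value of joint handle below 0.08 rad and value of joint lever below 0.05 rad and linear speed of block below 0.02 m/s); the robot touches nothing.
It fails at once if the handle is pushed with more than 16 N (contact force between any of the fingers, the arm and handle above 16 N).
It fails at once if the release lever is pushed with more than 16 N (contact force between any of the fingers, the arm and lever above 16 N).
It fails at once if another thing on the bench is moved by more than 30 mm (distance of any of shell_a, shell_b, driver, strip, ring_nut, carton, flux from where it was at the start of the episode above 0.03 m).
It also fails if it takes over 72 s, if anything falls off the work surface, if the arm or the gripper's body presses on something with over 40 N, if the wrist force passes 120 N, or if a joint passes its speed limit or range.

ROBOT

A 7-joint arm with a two-finger parallel gripper is mounted at the origin on the work surface. World frame = base frame: x ahead of the robot, y to its left, z up, the work surface at z = 0. Lengths are in m, angles in degrees, forces in N, time in s.
With the tool pointing down it reaches from about 0.425 to 0.875 m from the base axis. Payload 8.4 kg.
Tool frame: the origin (TCP) lies where the fingers leave the gripper's body, on its centre line; the fingertips stand 73 mm ahead of it and the grasp point (between the pads) lies 54 mm ahead of it (arm.finger_overhang is the distance from the TCP to the fingertips, in m); z points along the fingers, y is the line along which they close (so a half turn about z gives the same grasp; the last joint's range is limited). The gripper opens to 85 mm and grips with 20 to 120 N. Pads are 22 mm wide; open, the fingers measure 114 mm over their backs; the gripper's body (76 mm by 85 mm) begins 54 mm behind the grasp point. The pads swing forward as they close: fully open they stand 13 mm farther back than shut.
Start: joints at [-73.178, 19.091, 2.286, 83.961, -0.768, 76.965, -3.352], TCP at [0.249, 0.6, 0.304] pointing down, gripper open.
Joint ranges: [-147.57, 147.57], [-21.85, 119.76], [-74.77, 79.35], [14.55, 137.4], [-85.83, 265.84], [4.83, 119.75], [-152.11, 152.11]. Speed limits (degrees/s): [127.2, 127.2, 159.86, 159.86, 180, 180, 180].

INTERFACE

Orientations are given as a 3x3 rotation matrix whose columns are the frame's x, y, z axes.
In Python, from station import arm, kin, imaging gives the robot as it stands. The module is installed in compiled form; this text tells all that it offers. Calls block until the motion is done:
- arm.goto(position, orientation): joint-space move of the TCP to a pose.
- arm.move_straight(position, frame=None, vel=0.15): straight line of the TCP; frame=None keeps the orientation; vel is the mean speed in m/s.
- arm.set_joints(angles): joint-space move.
- arm.set_gripper(opening): finger opening in m; the grip force is fixed at half the most; returns when the fingers have stopped.
- arm.hold(seconds).
- kin.ik(position, orientation): joint angles nearest the present ones, or None.
- arm.observe(): the state.
- imaging.camera(name): name is "side" or "top" or "wrist"; returns a dict with "frame" (480x640x3 uint8, red, green, blue), "intrinsics" (3x3 intrinsics, pixels), "dist_coeffs" ([k1, k2, p1, p2, k3] as OpenCV has them; the pictures are not rectified), "origin" and "rotation" of the camera in the world. Camera axes: x right, y up, looking along -z (the intrinsics and any distortion apply to the point x, -y, -z); pixel columns grow to the right and rows downward; lengths in m; the calibration is good to about 2 mm. A picture is of the moment at which its call begins. There is no depth.
A pose or a line that the arm cannot do raises arm.IKError and nothing moves.
- arm.finish_job(): hands the job in; it is judged then, once.
The state is a dict: "time": time; "joint_pos": joint angles; "qd": joint speeds; "joint_efforts": joint torques, N m; "tool_pos": TCP position; "tcp_rot": TCP orientation; "wrist_force": force on the tool from outside, world axes, zero at the start; "wrist_torque": the same for the moment, N m; "grip_width": finger opening in m; "grasp_force": force on a finger pad.
Only numpy, scipy, OpenCV 4.12 (cv2) and the standard library are available. Lean on these libraries where they do the work, as an engineer would, in place of code of your own. Each camera call takes 0.05 s, during which the arm holds its last target. There are 200 camera calls.

## Working session

There is one attempt and no reset: what is moved stays moved. The work goes in short steps, each a Python script; the robot and the scene stay as the last script left them, time stands still between calls to the robot, and variables do not carry over. Pictures are saved under pics/ and viewed, at most 10 in all, crops included, and the job is handed in when it is done.

```bash
mkdir -p pics && cat > h.py <<'E'
import numpy as np, cv2
from station import arm, kin, imaging
def cam(n):
    return imaging.camera(n)
def ray(c,px):
    p=cv2.undistortPoints(np.array(px,float).reshape(-1,1,2),np.array(c["intrinsics"]),np.array(c["dist_coeffs"])).reshape(-1,2)
    d=np.c_[p[:,0],-p[:,1],-np.ones(len(p))]@np.array(c["rotation"]).T
    return np.array(c["origin"]),d
def plane(c,px,z):
    o,d=ray(c,px); return o+d*((z-o[2])/d[:,2])[:,None]
def proj(c,P):
    q=(np.atleast_2d(P)-np.array(c["origin"]))@np.array(c["rotation"])
    q=q*[1,-1,-1]
    return cv2.projectPoints(q,np.zeros(3),np.zeros(3),np.array(c["intrinsics"]),np.array(c["dist_coeffs"]))[0].reshape(-1,2)
def save(c,name,crop=None,s=1):
    f=c["frame"]
    if crop: f=f[crop[1]:crop[3],crop[0]:crop[2]]
    f=cv2.resize(f,None,fx=s,fy=s,interpolation=cv2.INTER_CUBIC)
    cv2.imwrite("pics/"+name,f[:,:,::-1])
E
python3 - <<'E'
from h import *
import pickle
for n in("top","side"):
    c=cam(n); save(c,n+"0.png"); pickle.dump(c,open(n+"0.pkl","wb")); print(n,c["origin"],np.round(c["rotation"],3).tolist(),c["intrinsics"])
s=arm.observe(); print(s["time"],s["tool_pos"],np.round(s["tcp_rot"],3).tolist(),s["wrist_force"])
E
```

```text
top [0.31286705 0.04859518 1.38694592] [[0.003, 0.979, -0.204], [-1.0, 0.002, -0.005], [-0.005, 0.205, 0.979]] [[582.43295763   0.         324.23368185]
 [  0.         582.43295763 246.64406492]
 [  0.           0.           1.        ]]
side [0.29866857 0.87266283 0.62298869] [[-0.946, 0.156, -0.284], [-0.324, -0.506, 0.8], [-0.019, 0.848, 0.529]] [[472.73656638   0.         315.24148094]
 [  0.         472.73656638 245.11071315]
 [  0.           0.           1.        ]]
0.1 [0.24872535 0.60021716 0.30310529] [[-0.924, 0.383, -0.0], [0.383, 0.924, -0.001], [-0.0, -0.001, -1.0]] [ 0.45804593 -0.01752389  0.68686657]
```

View pics/top0.png

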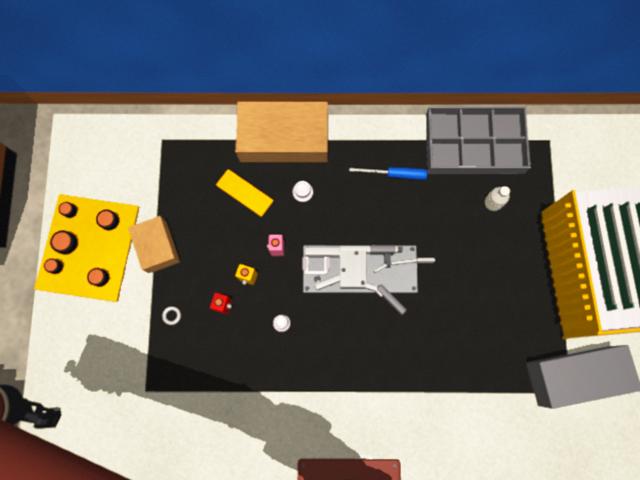

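View pics/side0.png

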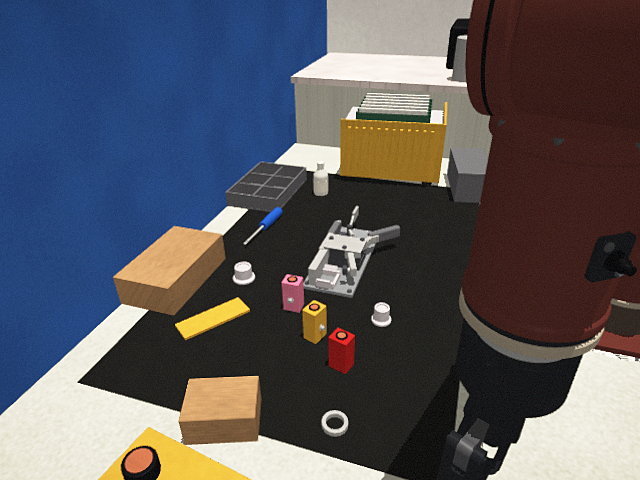

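Top view: the blocks are yellow (246,273), pink (276,244) and red (221,303); the yellow strip at (245,193) is flat. By the description the yellow block at (246,273) is the one. The pliers are at (303–417, 246–292), jaws to the left, with the moving handle at (392,298) and the lever paddle at (425,260). I'll check in one close crop.

```bash
python3 - <<'E'
from h import *
import pickle
c=pickle.load(open("top0.pkl","rb"))
save(c,"crop0.png",(205,220,445,330),3.33)
f=c["frame"]
hsv=cv2.cvtColor(f,cv2.COLOR_RGB2HSV)
m=cv2.inRange(hsv,(18,120,80),(35,255,255)); m[:255]=0; m[295:]=0; m[:,:225]=0; m[:,270:]=0
k=cv2.findContours(m,0,2)[0]; k=max(k,key=cv2.contourArea); print(cv2.minAreaRect(k),cv2.contourArea(k))
print(plane(c,[(303,246),(417,246),(417,292),(303,292)],0.01).round(3))
print(plane(c,[cv2.minAreaRect(k)[0]],0.07).round(3))
E
```

```text
((245.8000030517578, 273.6000061035156), (21.50348663330078, 17.076295852661133), 18.43494987487793) 300.5
[[ 0.602  0.108  0.01 ]
 [ 0.603 -0.168  0.01 ]
 [ 0.491 -0.164  0.01 ]
 [ 0.49   0.106  0.01 ]]
[[0.525 0.235 0.07 ]]
```

View pics/crop0.png

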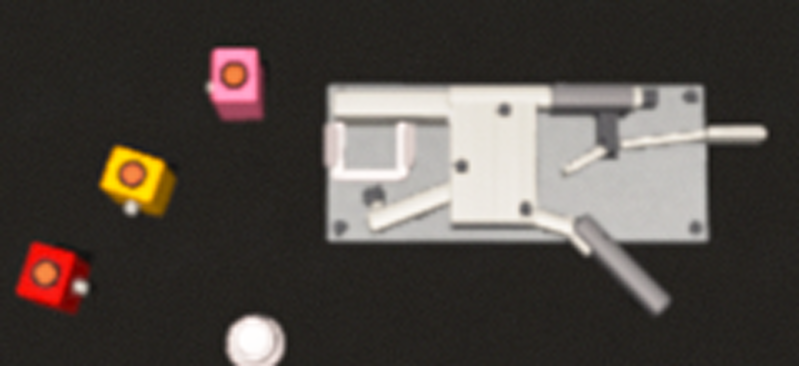

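The crop confirms yellow at image (246,273): orange dot on top, pin at about (244,282) pointing to the robot (-x). Nest is the white U at about (316,265). Now a wrist-camera look between them.

```bash
python3 - <<'E'
from h import *
import pickle
R=np.array([[-1,0,0],[0,1,0],[0,0,-1.]])
arm.goto([0.53,0.14,0.40],R)
c=cam("wrist"); save(c,"wr1.png"); pickle.dump(c,open("wr1.pkl","wb")); print(c["origin"],np.round(c["rotation"],3).tolist(),c["intrinsics"][0])
s=arm.observe(); print(s["time"],s["tool_pos"],s["wrist_force"],s["joint_pos"])
E
```

```text
[0.44655364 0.14044589 0.47041687] [[-0.002, -0.946, -0.324], [1.0, -0.002, 0.0], [-0.001, -0.324, 0.946]] [367.06621717   0.         324.94279829]
2.125 [0.52977102 0.14122201 0.39971243] [ 0.32231268 -0.53970779 -0.12022463] [-42.08334563   4.88337351  24.40729348  90.4545597   -2.0246299
  85.1258429   72.51992794]
```

View pics/wr1.png

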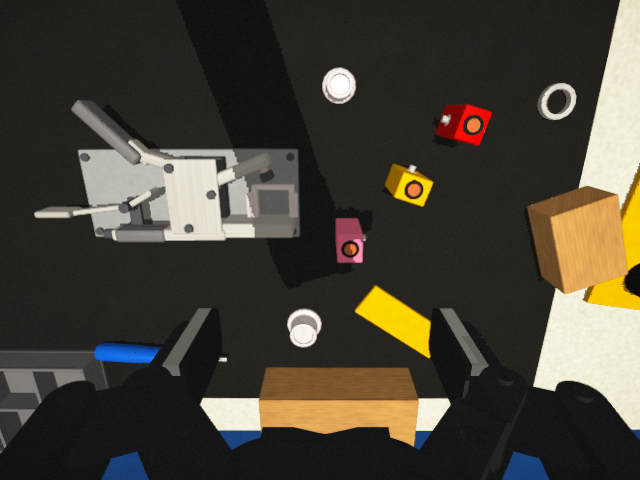

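Wrist view: yellow block at (410,186), dot at (414,190), pin at (411,168); nest box at about (273,202); plate corners at about (79,151), (298,149), (300,236), (98,237). Next is one magnified crop of both for edges.

```bash
python3 - <<'E'
from h import *
import pickle
c=pickle.load(open("wr1.pkl","rb")); f=c["frame"]
g=c.copy(); g["frame"]=np.clip(f.astype(float)*1.6,0,255).astype(np.uint8)
save(g,"crop1.png",(235,135,435,255),4)
print("plate",plane(c,[(79,151),(298,149),(300,236),(98,237)],0.01).round(3).tolist())
hsv=cv2.cvtColor(f,cv2.COLOR_RGB2HSV)
roi=np.zeros(f.shape[:2],np.uint8); roi[155:212,380:440]=255
y=cv2.inRange(hsv,(18,120,60),(35,255,255))&roi
print("V vals",np.percentile(hsv[...,2][y>0],[5,25,50,75,95]))
o=cv2.inRange(hsv,(5,100,80),(16,255,255))&roi
M=cv2.moments(o,True); oc=(M["m10"]/M["m00"],M["m01"]/M["m00"]); print("dot",oc,M["m00"],plane(c,[oc],.07).round(4))
w=cv2.inRange(hsv,(0,0,90),(180,80,255))&roi
M=cv2.moments(w,True);pc=(M["m10"]/M["m00"],M["m01"]/M["m00"]); print("pin",pc,M["m00"],plane(c,[pc],.03).round(4))
t=cv2.imread; T=pickle.load(open("top0.pkl","rb"))
ht=cv2.cvtColor(T["frame"],cv2.COLOR_RGB2HSV); r2=np.zeros(f.shape[:2],np.uint8); r2[255:295,230:265]=255
o=cv2.inRange(ht,(5,100,80),(16,255,255))&r2;M=cv2.moments(o,True);oc=(M["m10"]/M["m00"],M["m01"]/M["m00"]); print("top dot",oc,M["m00"],plane(T,[oc],.07).round(4))
E
```

```text
plate [[0.494, -0.163, 0.01], [0.492, 0.107, 0.01], [0.605, 0.107, 0.01], [0.607, -0.162, 0.01]]
V vals [ 95. 139. 203. 253. 253.]
dot (413.6291390728477, 189.60264900662253) 151.0 [[0.5295 0.2384 0.07  ]]
pin (411.8723404255319, 168.12765957446808) 47.0 [[0.5118 0.2441 0.03  ]]
top dot (244.20454545454547, 271.8863636363636) 44.0 [[0.5285 0.2389 0.07  ]]
```

View pics/crop1.png

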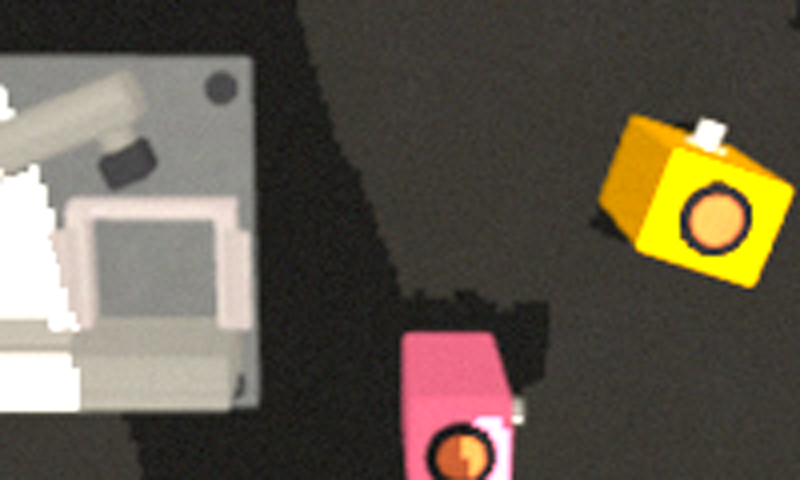

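```bash
python3 - <<'E'
from h import *
import pickle
c=pickle.load(open("wr1.pkl","rb"))
P=lambda u,v,z: plane(c,[(235+u/4,135+v/4)],z)[0].round(4)
B=np.array([P(*q,.07) for q in((675,147),(793,188),(755,288),(637,247))]);print("block",B.tolist(),B.mean(0),np.linalg.norm(np.diff(B,axis=0),axis=1))
d=B[1]-B[0]+B[2]-B[3];print("yaw",np.degrees(np.arctan2(-d[0],d[1])))
print("jaw top",P(120,352,.054),P(230,352,.054),"bottom",P(120,320,.01),P(210,320,.01))
print("floor y",P(95,270,.01),P(217,270,.01),"lip in top",P(155,217,.02),"floor",P(155,217,.01),"lip outer",P(155,198,.02))
print("walls top",P(66,230,.032),P(95,230,.032),P(217,240,.032),P(252,240,.032))
print("plate edge",P(80,57,.01),P(250,57,.01),P(258,405,.01))
E
```

```text
block [[0.5098, 0.2261, 0.07], [0.521, 0.2594, 0.07], [0.5493, 0.2514, 0.07], [0.5376, 0.2175, 0.07]] [0.529425 0.2386   0.07    ] [0.03513303 0.02940901 0.03586224]
yaw -18.817765706603858
jaw top [0.5733 0.0694 0.054 ] [0.5732 0.102  0.054 ] bottom [0.5758 0.0624 0.01  ] [0.5758 0.0917 0.01  ]
floor y [0.5591 0.0552 0.01  ] [0.5591 0.0945 0.01  ] lip in top [0.5398 0.0767 0.02  ] floor [0.5418 0.0753 0.01  ] lip outer [0.5338 0.0769 0.02  ]
walls top [0.5413 0.0512 0.032 ] [0.5413 0.06   0.032 ] [0.5443 0.0969 0.032 ] [0.5443 0.1076 0.032 ]
plate edge [0.4921 0.0544 0.01  ] [0.492  0.1066 0.01  ] [0.605  0.1067 0.01  ]
```

```bash
cat >> h.py <<'E'
def RZ(deg):
    t=np.radians(deg); return np.array([[np.cos(t),-np.sin(t),0],[np.sin(t),np.cos(t),0],[0,0,1]])@np.array([[-1,0,0],[0,1,0],[0,0,-1.]])
def st(tag=""):
    s=arm.observe(); print(tag,round(s["time"],2),np.round(s["tool_pos"],4),"F",np.round(s["wrist_force"],2),"g",round(s["grip_width"],4),round(float(np.max(s["grasp_force"])),1)); return s
E
python3 - <<'E'
from h import *
import pickle
b=np.array([.5292,.2387])
arm.set_gripper(0.062)
R=RZ(-18.8)
arm.goto([*b,.22],R); st("above")
arm.move_straight([*b,.109],vel=.1); st("down")
arm.set_gripper(0.0); st("grip")
arm.move_straight([*b,.22],vel=.12)
arm.goto([.557,.075,.215],RZ(0)); arm.hold(.3); s=st("over nest")
print(np.round(s["tcp_rot"],4).tolist())
c=cam("wrist"); pickle.dump(c,open("wr2.pkl","wb")); save(c,"wr2.png",(200,80,460,320),2.5); print(c["origin"])
E
```

```text
above 3.33 [0.5301 0.2381 0.2213] F [0.29 0.12 0.56] g 0.062 0.0
down 4.58 [0.5296 0.2389 0.1097] F [-0.13  0.12  0.51] g 0.0621 0.0
grip 4.93 [0.5296 0.2389 0.1097] F [-0.07 -0.19  5.48] g 0.035 60.4
over nest 7.01 [0.5569 0.0761 0.2148] F [ 0.76 -0.45 -2.66] g 0.035 59.8
[[-1.0, -0.0016, -0.0002], [-0.0016, 1.0, 0.0], [0.0002, 0.0, -1.0]]
[0.47367427 0.07533055 0.28554381]
```

View pics/wr2.png

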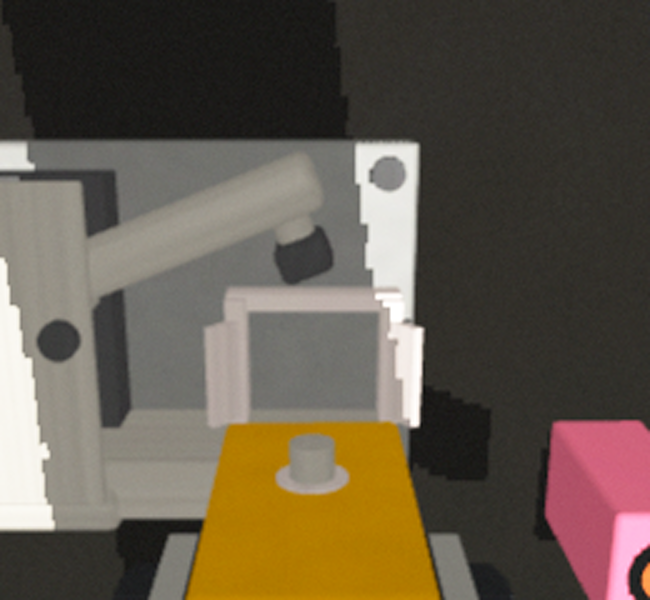

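Crop of the wrist view: the block's foot edge is at crop (228–398, 423), pin at (312,460), nest floor between (248,311) and (380,311).

```bash
python3 - <<'E'
from h import *
import pickle
c=pickle.load(open("wr2.pkl","rb"))
P=lambda u,v,z: plane(c,[(200+u/2.5,80+v/2.5)],z)[0].round(4)
print("foot",P(228,423,.105),P(398,423,.105))
print("pin",P(312,440,.135))
print("floor y",P(248,350,.01),P(380,350,.01),"wall outer top",P(206,350,.032),P(420,350,.032),"lip inner",P(312,311,.02),"outer",P(312,289,.02))
print("plate",P(418,145,.01))
E
```

```text
foot [0.5431 0.0576 0.105 ] [0.543  0.0934 0.105 ]
pin [0.5347 0.0753 0.135 ]
floor y [0.5551 0.0552 0.01  ] [0.555  0.0965 0.01  ] wall outer top [0.5486 0.0447 0.032 ] [0.5485 0.1063 0.032 ] lip inner [0.54   0.0752 0.02  ] outer [0.5334 0.0752 0.02  ]
plate [0.4928 0.106  0.01  ]
```

```bash
python3 - <<'E'
from h import *
x,y=.5562,.0762
arm.move_straight([x,y,.15],vel=.1); s=st("pre"); f0=s["wrist_force"]
# correct the static offset
e=np.array([x,y])-s["tool_pos"][:2]; x+=e[0]; y+=e[1]
z=.15
while z>.1165:
    z-=.003 if z>.126 else .0015
    arm.move_straight([x,y,z],vel=.05); s=arm.observe(); d=s["wrist_force"]-f0
    if z<.138: print(round(z,4),np.round(s["tool_pos"],4),np.round(d,1))
    if d[2]>6 or np.hypot(d[0],d[1])>12: break
E
```

```text
pre 7.86 [0.5566 0.0762 0.1505] F [ 0.65 -0.28 -0.51] g 0.0354 59.8
0.138 [0.5557 0.0762 0.1378] [-0.1 -0.1 -1.1]
0.135 [0.5557 0.0762 0.1348] [-1.4 -0.2 -1.3]
0.132 [0.5557 0.0762 0.1318] [-0.8  0.6 -0.6]
0.129 [0.5557 0.0762 0.1288] [-1.1  0.8 -1.6]
0.126 [0.5557 0.0762 0.1258] [-1.1  0.1 -0.5]
0.1245 [0.5557 0.0762 0.1244] [-0.4  0.6 -0.7]
0.123 [0.5557 0.0762 0.1229] [ 0.  -0.4 -0.9]
0.1215 [0.5557 0.0763 0.1214] [-1.   0.6 -0.7]
0.12 [0.5557 0.0762 0.1199] [-0.8  0.7 -0.7]
0.1185 [0.556  0.0762 0.1197] [-5.5 -0.9 12.6]
```

```bash
python3 - <<'E'
from h import *
import pickle
arm.move_straight([.5557,.0762,.1199],vel=.05); st("relieve")
arm.set_gripper(0.048); st("open")
arm.move_straight([.5557,.0762,.22],vel=.12)
arm.set_gripper(0.0)
arm.goto([.53,-.07,.30],RZ(0)); arm.hold(.2); st()
c=cam("wrist"); pickle.dump(c,open("wr3.pkl","wb")); save(c,"wr3.png",s=1.25); print(c["origin"])
E
```

```text
relieve 11.36 [0.5557 0.0762 0.1199] F [ 0.89 -0.79 -2.65] g 0.0352 59.9
open 11.64 [0.5558 0.0762 0.1199] F [-0.17  0.34  0.95] g 0.0481 0.0
 14.05 [ 0.53   -0.0687  0.2993] F [ 0.8  -0.06 -0.39] g 0.0004 0.0
[ 0.44688313 -0.06949326  0.37005721]
```

View pics/wr3.png

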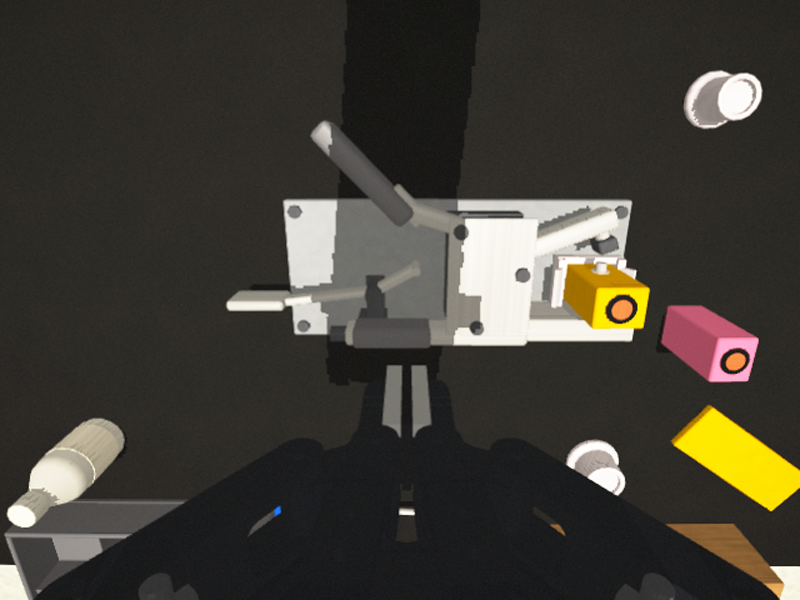

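Wrist view 3 (×1.25): the yellow block stands in the nest at (605,295); handle grip runs from (325,128) to (405,220), its pivot bolt at (461,232); lever paddle is at (255,299) with its arm running to about (415,268). A zoomed crop will fix the edges.

```bash
python3 - <<'E'
from h import *
import pickle
c=pickle.load(open("wr3.pkl","rb")); g=c.copy(); g["frame"]=np.clip(255*(c["frame"]/255.)**.6,0,255).astype(np.uint8)
save(g,"crop3.png",(175,88,395,253),3.6)
E
```

```text
(no output)
```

View pics/crop3.png

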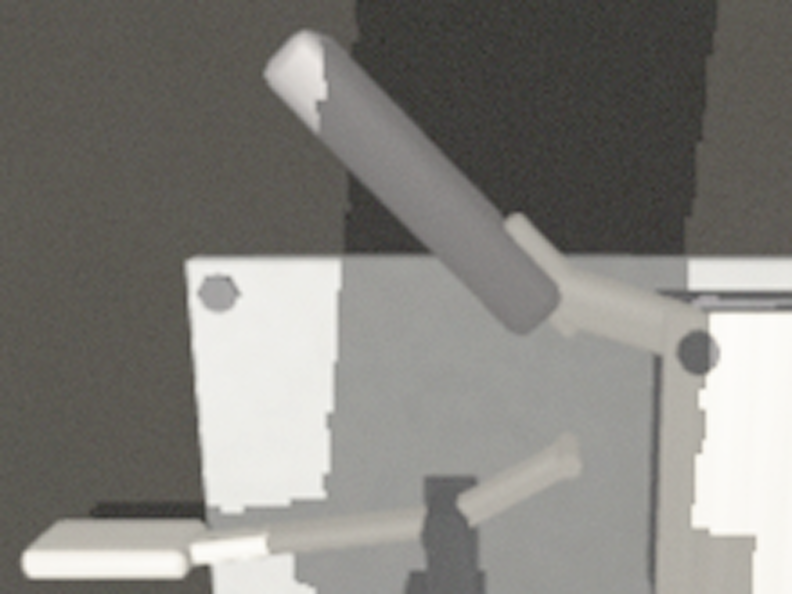

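```bash
python3 - <<'E'
from h import *
import pickle
c=pickle.load(open("wr3.pkl","rb"))
P=lambda u,v,z: plane(c,[(175+u/3.6,88+v/3.6)],z)[0].round(4)
pv=P(698,352,.064); print("pivot",pv)
for z in(.04,.055):
    a,b=P(335,45,z),P(560,290,z); d=(a-b)/np.linalg.norm(a-b); n=np.array([-d[1],d[0],0]); n*=np.sign(n[0])
    print(z,a,b,"yaw of -y axis",np.degrees(np.arctan2(d[0],-d[1])),"pivot along",(pv-a)@-d,"offset",(pv-a)@n,"len",np.linalg.norm((a-b)[:2]))
print("inner edge",P(267,75,.055),P(520,333,.055))
print("tip",P(300,33,.05),P(268,72,.05))
print("bolt2 (plate screw)",P(218,293,.01))
print("paddle top",P(60,521,.059),P(205,521,.059),"ctr band",P(25,560,.059),P(188,560,.059),"bottom(z31)",P(60,521,.031),P(205,521,.031), P(28,550,.059),P(188,550,.059),P(30,576,.059))
print("fork end",P(570,455,.045),"lever near pivot",P(455,505,.045))
E
```

```text
pivot [ 0.5068 -0.0326  0.064 ]
0.04 [ 0.4389 -0.1178  0.04  ] [ 0.4961 -0.0646  0.04  ] yaw of -y axis -47.0750263614174 pivot along 0.10774412814423864 offset -0.01614474683721867 len 0.07811581145965263
0.055 [ 0.4393 -0.1156  0.055 ] [ 0.4938 -0.0648  0.055 ] yaw of -y axis -47.012414073249055 pivot along 0.10596905830887422 offset -0.014690428214671376 len 0.07450429517819761
inner edge [ 0.4457 -0.1313  0.055 ] [ 0.5041 -0.0743  0.055 ]
tip [ 0.4366 -0.1242  0.05  ] [ 0.445 -0.132  0.05 ]
bolt2 (plate screw) [ 0.5015 -0.157   0.01  ]
paddle top [ 0.5505 -0.1887  0.059 ] [ 0.5504 -0.1526  0.059 ] ctr band [ 0.5609 -0.1987  0.059 ] [ 0.5608 -0.1577  0.059 ] bottom(z31) [ 0.5599 -0.1994  0.031 ] [ 0.5598 -0.1601  0.031 ] [ 0.5582 -0.1976  0.059 ] [ 0.5581 -0.1575  0.059 ] [ 0.5652 -0.1979  0.059 ]
fork end [ 0.5371 -0.0618  0.045 ] lever near pivot [ 0.5506 -0.0914  0.045 ]
```

Geometry agrees with the description (pivot offset 14–16 mm, handle opened 47°). Push along the arc with force watched.

```bash
cat > push.py <<'E'
from h import *
pv=np.array([.5068,-.0326]); S=.093; Z=.108
def pose(a,gap):
    """a: handle yaw in rad (open -47 deg); gap: finger centre behind the outer face"""
    n=np.array([np.cos(a),np.sin(a)]); d=np.array([np.sin(a),-np.cos(a)])
    return pv+d*S+n*(.0145-gap), n, RZ(np.degrees(a))
a0=np.radians(-47); a=a0
p,n,R=pose(a,.027)
arm.goto([*p,.20],R); arm.move_straight([*p,Z],vel=.12); arm.hold(.2)
f0=np.mean([arm.observe()["wrist_force"] for _ in range(1)],axis=0)
def F(n,k=3):
    v=[]
    for _ in range(k): v.append(arm.observe()["wrist_force"]); arm.hold(.02)
    return -(np.mean(v,axis=0)-f0)[:2]@n
f0=np.zeros(3); b=F(n,6)*-1; st("ready")
f0=np.r_[n*b,0]
gap=.027; 
while gap>.004:
    gap-=.0015; p,n,R=pose(a,gap); arm.move_straight([*p,Z],frame=R,vel=.05); f=F(n)
    if f>1.6: break
print("contact gap",round(gap,4),"F",round(f,2))
pk=0; low=0; log=[]
while a-a0<.99:
    da=.02 if a-a0<.58 else .01
    a+=da; p,n,R=pose(a,gap); arm.move_straight([*p,Z],frame=R,vel=.05); f=F(n,2); pk=max(pk,f)
    log.append((round(a-a0,3),round(f,1)))
    if f>13: print("TOO HARD"); break
    low=low+1 if (pk>4 and a-a0>.6 and f<.9) else 0
    if low==2: break
print(log); s=st("end")
p,n,R=pose(a,gap+.025); arm.move_straight([*p,Z],vel=.1); arm.move_straight([*p,.22],vel=.15)
arm.hold(.2); st("clear")
E
python3 push.py
```

```text
ready 16.13 [ 0.4305 -0.0868  0.1084] F [0.14 1.37 0.16] g -0.0004 0.0
contact gap 0.009 F 1.72
[(np.float64(0.02), np.float64(1.6)), (np.float64(0.04), np.float64(1.3)), (np.float64(0.06), np.float64(1.8)), (np.float64(0.08), np.float64(1.1)), (np.float64(0.1), np.float64(1.3)), (np.float64(0.12), np.float64(2.2)), (np.float64(0.14), np.float64(2.0)), (np.float64(0.16), np.float64(2.1)), (np.float64(0.18), np.float64(2.4)), (np.float64(0.2), np.float64(2.0)), (np.float64(0.22), np.float64(2.1)), (np.float64(0.24), np.float64(1.6)), (np.float64(0.26), np.float64(2.2)), (np.float64(0.28), np.float64(3.5)), (np.float64(0.3), np.float64(4.0)), (np.float64(0.32), np.float64(5.7)), (np.float64(0.34), np.float64(7.5)), (np.float64(0.36), np.float64(6.6)), (np.float64(0.38), np.float64(6.7)), (np.float64(0.4), np.float64(6.9)), (np.float64(0.42), np.float64(6.1)), (np.float64(0.44), np.float64(6.2)), (np.float64(0.46), np.float64(5.2)), (np.float64(0.48), np.float64(5.5)), (np.float64(0.5), np.float64(5.3)), (np.float64(0.52), np.float64(5.5)), (np.float64(0.54), np.float64(5.0)), (np.float64(0.56), np.float64(4.1)), (np.float64(0.58), np.float64(4.4)), (np.float64(0.59), np.float64(3.8)), (np.float64(0.6), np.float64(3.8)), (np.float64(0.61), np.float64(4.6)), (np.float64(0.62), np.float64(4.3)), (np.float64(0.63), np.float64(4.2)), (np.float64(0.64), np.float64(3.8)), (np.float64(0.65), np.float64(3.0)), (np.float64(0.66), np.float64(2.5)), (np.float64(0.67), np.float64(2.3)), (np.float64(0.68), np.float64(2.0)), (np.float64(0.69), np.float64(1.5)), (np.float64(0.7), np.float64(1.1)), (np.float64(0.71), np.float64(1.2)), (np.float64(0.72), np.float64(1.7)), (np.float64(0.73), np.float64(0.8)), (np.float64(0.74), np.float64(0.7))]
end 32.48 [ 0.505  -0.1257  0.1081] F [-1.55 -0.76 -0.47] g -0.0002 0.2
clear 33.98 [ 0.4795 -0.1237  0.2192] F [ 0.32  0.27 -0.52] g 0.0001 0.0
```

```bash
python3 - <<'E'
from h import *
import pickle
arm.goto([.53,-.12,.27],RZ(0)); arm.hold(.15); st()
c=cam("wrist"); pickle.dump(c,open("wr4.pkl","wb"))
g=c.copy(); g["frame"]=np.clip(255*(c["frame"]/255.)**.6,0,255).astype(np.uint8)
save(g,"wr4.png",(180,110,580,310),2)
E
```

```text
34.52 [ 0.5289 -0.1202  0.2688] F [-0.24  0.59 -0.09] g -0.0001 0.0
```

View pics/wr4.png

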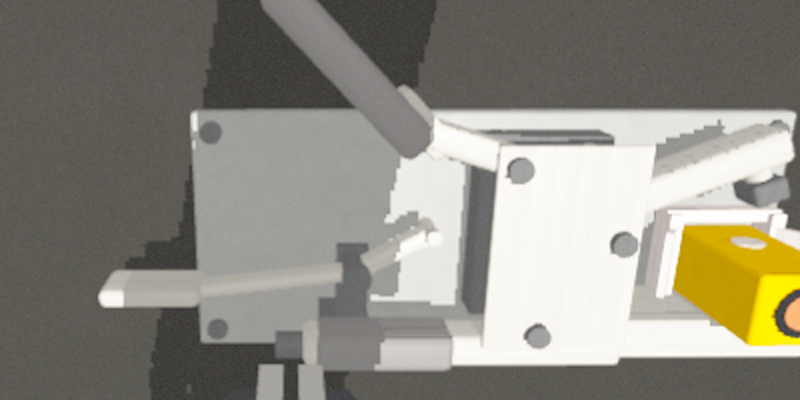

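Not locked: the handle has sprung open again, but the pin is flush (disc at (748,241)). It was stopped just short of dead centre, so I'll repeat with fast closing and finer steps at the end.

```bash
cat > push2.py <<'E'
from h import *
pv=np.array([.5068,-.0326]); S=.093; Z=.108
def pose(a,gap):
    n=np.array([np.cos(a),np.sin(a)]); d=np.array([np.sin(a),-np.cos(a)])
    return pv+d*S+n*(.0145-gap), n, RZ(np.degrees(a))
def F(n,k):
    v=[]
    for _ in range(k): v.append(arm.observe()["wrist_force"]); arm.hold(.02)
    return -np.mean(v,axis=0)[:2]@n
a0=np.radians(-47); gap=.010; log=[]
p,n,R=pose(a0,.027); arm.goto([*p,.18],R); arm.move_straight([*p,Z],vel=.15); print("free",F(n,4))
p,n,R=pose(a0,gap); arm.move_straight([*p,Z],frame=R,vel=.05)
t=0; low=0; mn=9
while t<1.0:
    t+=.04 if t<.595 else (.02 if t<.695 else .005)
    p,n,R=pose(a0+t,gap); arm.move_straight([*p,Z],frame=R,vel=.08 if t<.6 else .04)
    f=F(n,1 if t<.6 else 2 if t<.7 else 4); log.append((round(float(t),3),round(float(f),1)))
    if f>12: print("HARD"); break
    if t>.7:
        mn=min(mn,f); low=low+1 if f<.45 else 0
        if low==4 or (mn<.8 and f>mn+3): break
print(log); st("end")
p,n,R=pose(a0+t,gap+.02); arm.move_straight([*p,Z],vel=.1); arm.hold(.4); st("off")
import pickle
c=cam("wrist"); pickle.dump(c,open("wr5.pkl","wb"))
pickle.dump(cam("top"),open("top5.pkl","wb")); pickle.dump(cam("side"),open("side5.pkl","wb"))
E
python3 push2.py
```

```text
free -0.47137095309114957
[(0.04, 1.6), (0.08, 1.8), (0.12, 2.2), (0.16, 2.4), (0.2, 2.1), (0.24, 2.5), (0.28, 2.6), (0.32, 1.8), (0.36, 1.8), (0.4, 1.9), (0.44, 1.7), (0.48, 0.6), (0.52, 1.9), (0.56, 2.4), (0.6, 3.5), (0.62, 3.8), (0.64, 3.0), (0.66, 2.7), (0.68, 2.1), (0.7, 1.9), (0.705, 2.1), (0.71, 1.8), (0.715, 2.1), (0.72, 1.8), (0.725, 1.9), (0.73, 1.2), (0.735, 0.9), (0.74, 1.3), (0.745, 1.0), (0.75, 0.7), (0.755, 0.6), (0.76, 0.4), (0.765, 0.5), (0.77, 0.3), (0.775, 0.0), (0.78, 0.2), (0.785, 0.1)]
end 47.5 [ 0.508  -0.1257  0.108 ] F [ 0.16  0.52 -0.19] g 0.0005 0.0
off 48.25 [ 0.4882 -0.125   0.108 ] F [-0.52  0.17 -0.21] g 0.0002 0.0
```

```bash
python3 - <<'E'
from h import *
import pickle
c=pickle.load(open("wr5.pkl","rb")); f=np.clip(255*(c["frame"]/255.)**.6,0,255).astype(np.uint8)
a=cv2.resize(f[60:360],(800,375)); 
s=pickle.load(open("side5.pkl","rb"))["frame"]; b=cv2.resize(s[190:310,270:430],(300,225))
t=pickle.load(open("top5.pkl","rb"))["frame"]; d=cv2.resize(t[225:330,290:450],(343,225))
o=np.zeros((600,800,3),np.uint8); o[:375]=a; o[375:,:300]=b; o[375:,310:653]=d
cv2.imwrite("pics/m5.png",o[:,:,::-1]); print(c["origin"])
E
```

```text
[ 0.40503038 -0.12266608  0.17862822]
```

View pics/m5.png

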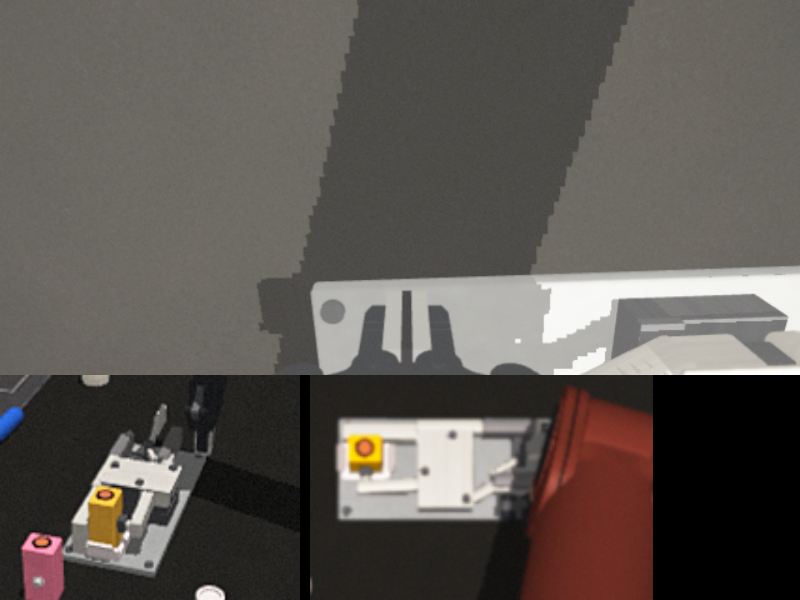

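The jaw now presses on the block, the handle is gone from its open position, and the force after a 20 mm retract is about 0: it looks locked. I'll verify numerically from the earlier pose, then work the lever.

```bash
cat > lever.py <<'E'
from h import *
import pickle,sys
s=arm.observe(); p0=s["tool_pos"]; arm.move_straight([*p0[:2],.2],vel=.2)
arm.goto([.53,-.12,.27],RZ(0)); arm.hold(.1)
c=cam("wrist"); pickle.dump(c,open("wr6.pkl","wb")); o=pickle.load(open("wr4.pkl","rb"))
P=[[.468,-.098,.059],[.455,-.112,.059],[.48,-.09,.059]]
for q in (o,c):
    print([q["frame"][int(v),int(u)].tolist() for u,v in proj(q,P)])
    print("closed spot",[q["frame"][int(v),int(u)].tolist() for u,v in proj(q,[[.528,-.10,.059],[.528,-.12,.059],[.528,-.135,.059]])])
st()
E
python3 lever.py
```

```text
[[92, 89, 87], [92, 88, 89], [91, 89, 86]]
closed spot [[112, 113, 108], [114, 114, 111], [117, 116, 112]]
[[28, 26, 24], [25, 23, 21], [28, 28, 24]]
closed spot [[90, 88, 86], [88, 85, 85], [91, 89, 90]]
 49.58 [ 0.5288 -0.12    0.2681] F [-0.29 -0.11 -0.78] g 0.0002 0.0
```

Locked: grip colour is at the closed spot, bench black at the open spot. Now the lever.

```bash
cat > lever2.py <<'E'
from h import *
pv=np.array([.5595,-.091]); S=.100; Z=.108
def pose(a,gap):
    n=np.array([np.cos(a),np.sin(a)]); d=np.array([np.sin(a),-np.cos(a)])
    return pv+d*S-n*gap, n, RZ(np.degrees(a))
def F(n,k):
    v=[]
    for _ in range(k): v.append(arm.observe()["wrist_force"]); arm.hold(.02)
    return -np.mean(v,axis=0)[:2]@n
p,n,R=pose(0,.026); arm.goto([*p,.19],R); arm.move_straight([*p,Z],vel=.12); print("free",F(n,4))
gap=.020; f=0
while gap>.004 and f<1.3:
    gap-=.0015; p,n,R=pose(0,gap); arm.move_straight([*p,Z],frame=R,vel=.05); f=F(n,3)
print("gap",gap,f)
t=0; log=[]; pk=0
while t<.53:
    t+=.03; p,n,R=pose(t,gap); arm.move_straight([*p,Z],frame=R,vel=.06); f=F(n,2); log.append((round(t,2),round(float(f),1)))
    if f>11: print("HARD"); break
print(log); st("end")
for q in (t*.6,t*.3,0): 
    p,n,R=pose(q,gap+.004); arm.move_straight([*p,Z],frame=R,vel=.12)
p,n,R=pose(0,gap+.02); arm.move_straight([*p,Z],vel=.12); arm.move_straight([*p,.2],vel=.2)
arm.goto([.53,-.12,.27],RZ(0)); arm.hold(.1)
import pickle
c=cam("wrist"); pickle.dump(c,open("wr7.pkl","wb"))
o=pickle.load(open("wr4.pkl","rb"))
print([c["frame"][int(v),int(u)].tolist() for u,v in proj(c,[[.468,-.098,.059],[.455,-.112,.059],[.48,-.09,.059]])])
d=cv2.absdiff(c["frame"],o["frame"]).max(2)[110:310,180:580]; print("changed px vs open view",int((d>40).sum()), int((d[:,:120]>40).sum()), "block",int((d[:,320:]>40).sum()))
st("done")
E
python3 lever2.py
```

```text
free 0.3124027124220745
gap 0.0095 1.677535651711617
[(0.03, 1.7), (0.06, 2.5), (0.09, 2.5), (0.12, 3.1), (0.15, 2.9), (0.18, 1.7), (0.21, 2.9), (0.24, 2.6), (0.27, 3.0), (0.3, 2.3), (0.33, 3.1), (0.36, 3.2), (0.39, 2.7), (0.42, 3.4), (0.45, 2.7), (0.48, 3.2), (0.51, 4.1), (0.54, 3.5)]
end 58.24 [ 0.6026 -0.1818  0.108 ] F [-4.36 -0.37  0.3 ] g -0.0002 1.7
[[93, 90, 88], [94, 88, 88], [88, 87, 87]]
changed px vs open view 1503 81 block 688
done 60.75 [ 0.5293 -0.1209  0.2685] F [-0.15 -0.31 -1.09] g -0.0 0.0
```

```bash
python3 - <<'E'
from h import *
import pickle
for n in("wr4","wr7"):
    c=pickle.load(open(n+".pkl","rb")); h=cv2.cvtColor(c["frame"],cv2.COLOR_RGB2HSV)
    r=np.zeros((480,640),np.uint8); r[200:300,500:600]=255
    o=cv2.inRange(h,(5,100,80),(16,255,255))&r; M=cv2.moments(o,True); print(n,M["m00"])
    if M["m00"]: print(plane(c,[(M["m10"]/M["m00"],M["m01"]/M["m00"])],.08).round(4))
    y=cv2.inRange(h,(18,120,40),(35,255,255))&r; k=max(cv2.findContours(y,0,2)[0],key=cv2.contourArea); print(cv2.boundingRect(k),cv2.contourArea(k))
E
```

```text
wr4 279.0
[[0.5595 0.0775 0.08  ]]
(516, 222, 84, 62) 3828.0
wr7 274.0
[[0.5594 0.0774 0.08  ]]
(517, 222, 83, 62) 3794.0
```

```bash
python3 -c "
from h import *
print(arm.finish_job())"
```

```text
the job is handed in; nothing more can be done
None
```

I handed the job in at about 61 s of the 72 s allowed. The first push stopped short of dead centre and the handle sprang back; on the second push the pliers locked with the pin flush, and the release lever then sprang them fully open. In the last camera check the yellow block had not moved from its place in the nest. The pushes measured at most 7.5 N on the handle and about 4 N on the lever; the verdict was not shown.

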